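Clear and close the coffee-pod drawer

TASK

The low coffee-pod drawer was left open with a spice jar standing in it that is too tall to go in. First swing the lamp arm towards you and to the left, until arm and head hang clear of the open drawer; then lift the spice jar out and stand it upright on top of the drawer unit; then push the drawer fully home until it seats past its catch. Never tip the jar, and leave both mugs and the pepper mill undisturbed.

Things in the scene. Friction and masses are not known exactly. Their poses are not given: they have to be found in the camera images.
- unit: Low white drawer unit fixed on the worktop, 180 (x) x 280 (y) x 90 mm high. Origin: centre of its underside, on the worktop; its own -x side is the front, out of which the drawer slides; +z up. Its flat top at 90 mm is where the jar goes (one mug already stands there); its front face is at x = -90 mm.
- drawer (a joint): How far the drawer is out, in m: 0 is fully home; it grows as the drawer comes out along the unit's own -x (up to 0.15). Sliding takes about 1 N; over the last 18 mm a spring catch resists, with some 6 to 12 N, until it is passed at about 8 mm; from there it pulls the drawer home to a hard stop at 0.
- drawer_floor (a point): Middle of the drawer's floor, on its upper side, 16 mm above the worktop; at x = -10 mm in the unit's frame when home. Drawer 240 mm wide, side walls 52 mm high above the worktop. Its light-wood front panel, 276 mm wide, 14 mm thick, 8 to 84 mm above the worktop, lies on the unit's front face when home. Coffee pods 27 mm high lie in it.
- drawer_pull (a point): Middle of the front face of the drawer's pull, a straight dark bar 120 mm long (along the unit's y), 14 mm high, that stands out 20 mm from the front panel; the point is 66 mm above the worktop and moves with the drawer. With the drawer home it is at x = -124 mm, y = 0 in the unit's frame.
- lamp: Grey desk lamp with a round foot 84 mm across, fixed on the worktop to the left of the drawer, with an upright post (16 mm thick). Origin: centre of the foot's underside; the post and the swing axis stand upright on it. The arm's hub reaches 216 mm high.
- lamp_swing (a joint): Swing of the lamp's level arm about the post, in rad, -0.1 to 2.4. At 0 the arm points along the lamp's own -y (across the drawer); as it grows the arm turns clockwise seen from above: at 1.57 it points along the lamp's -x (towards the robot), beyond that to the left. It stays where it is left; about 1 N at 150 mm from the post moves it.
- lamp_head (a point): Middle of the lamp's round head, 205 mm out from the post: 70 mm across, hanging under the arm from 172 to 194 mm above the worktop. The arm itself is a bar 22 mm wide and 14 mm thick, its mid-line 200 mm above the worktop, from the post to 207 mm out.
- spice_jar: Spice jar, upright glass cylinder with a dark cap, 41 mm across, 105 mm high, standing in the open drawer on its floor. Origin: centre of its underside; z is its axis.
- white_mug: White mug with a small pattern, 88 mm across, 99 mm high, 119 mm long with its handle, standing on top of the unit towards the back. Origin: underside, middle of the 119 mm length, handle to its own -y. To be left alone.
- striped_mug: White mug with dark stripes, 86 mm across, 90 mm high, 120 mm long with its handle, on the worktop to the left in front of the drawer. Origin as for the other mug. To be left alone.
- pepper_mill: Wooden pepper mill, 58 mm across, 170 mm high, on the worktop close to the right of the open drawer. Origin: centre of its underside. To be left alone.
Not all that is in view belongs to the job. What is shaped like the spice_jar but orange is not meant.

How it is judged:
On the way, in this order (a step that is already met when the one before it is completed fails the run):
1. the lamp arm is swung clear of the drawer, past 1.35 rad, with the jar still upright in the drawer (value of joint lamp_swing above 1.35 rad and z of spice_jar in the frame of unit below 0.03 m), for 0.2 s.
2. the jar stands upright and released on top of the unit, the drawer not yet home (z of spice_jar in the frame of unit between 0.084 and 0.096 m and x of spice_jar in the frame of unit between -0.09 and 0.09 m and y of spice_jar in the frame of unit between -0.14 and 0.14 m and angle between spice_jar's own z axis and vertical below 0.1 rad and linear speed of spice_jar below 0.02 m/s and contact force between spice_jar and the fingers below 0.1 N and value of joint drawer above 0.03 m), for 0.2 s.
3. the drawer is home, within 4 mm (value of joint drawer below 0.004 m), for 0.2 s.
At the end, for the whole second after the job is handed in: The drawer is within 4 mm of fully home, the lamp arm is past 1.35 rad, and the jar stands released and at rest on top of the unit (its centre over the top, underside 84 to 96 mm up), within 0.1 rad of upright (value of joint drawer below 0.004 m and value of joint lamp_swing above 1.35 rad and z of spice_jar in the frame of unit between 0.084 and 0.096 m and x of spice_jar in the frame of unit between -0.09 and 0.09 m and y of spice_jar in the frame of unit between -0.14 and 0.14 m and angle between spice_jar's own z axis and vertical below 0.1 rad and linear speed of spice_jar below 0.02 m/s and contact force between spice_jar and the fingers below 0.1 N); the robot touches nothing.
It fails at once if the spice jar is tipped more than 0.6 rad (angle between spice_jar's own z axis and vertical above 0.6 rad).
It fails at once if the white mug on the unit is shifted more than 30 mm or tipped more than 0.3 rad (distance of white_mug from where it was at the start of the episode above 0.03 m or angle between white_mug's own z axis and vertical above 0.3 rad).
It fails at once if the striped mug is shifted more than 30 mm or tipped more than 0.3 rad (distance of striped_mug from where it was at the start of the episode above 0.03 m or angle between striped_mug's own z axis and vertical above 0.3 rad).
It fails at once if the pepper mill is shifted more than 30 mm or tipped more than 0.3 rad (distance of pepper_mill from where it was at the start of the episode above 0.03 m or angle between pepper_mill's own z axis and vertical above 0.3 rad).
It also fails if it takes over 69 s, if anything falls off the work surface, if the arm or the gripper's body presses on something with over 40 N, if the wrist force passes 120 N, or if a joint passes its speed limit or range.

ROBOT

A 6-joint arm with a two-finger parallel gripper is mounted at the origin on a cart in front of the work surface, level with it; the furniture and walls round the work are solid. World frame = base frame: x ahead of the robot, y to its left, z up, the work surface at z = 0. Lengths are in m, angles in rad, forces in N, time in s.
With the tool pointing down it reaches from about 0.325 to 0.9 m from the base axis. Payload 6.1 kg.
Tool frame: the origin (TCP) lies at the centre of the arm's flange, where the gripper is bolted on; the fingertips stand 173 mm ahead of it and the grasp point (between the pads) lies 155 mm ahead of it; z points along the fingers, y is the line along which they close (so a half turn about z gives the same grasp; the last joint's range is limited). The gripper opens to 85 mm and grips with 20 to 120 N. Pads are 22 mm wide; open, the fingers measure 114 mm over their backs; the gripper's body (76 mm by 85 mm) begins 54 mm behind the grasp point. The pads swing forward as they close: fully open they stand 13 mm farther back than shut.
Start: joints at [1.128, 0.22, 1.526, -0, 1.395, -0.126], TCP at [0.195, 0.594, 0.405] pointing down, gripper open.
Joint ranges: [-2.98, 2.98], [-0.91, 2.08], [0.09, 2.57], [-1.24, 4.39], [0.2, 2.65], [-2.68, 2.68]. Speed limits (rad/s): [2.57, 2.57, 3.01, 3.14, 3.14, 3.14].

INTERFACE

Orientations are given as a 3x3 rotation matrix whose columns are the frame's x, y, z axes.
In Python, from cell import bot gives the robot as it stands. The module is installed in compiled form; this text tells all that it offers.
- The arm moves only by the shell command python3 -m inch 'ROWS' [FORCE]. ROWS is a JSON object whose key "ticks" holds a list of rows, 1 to 8 of them, each of 5 numbers: the opening from 0.0 (shut) to 1.0 (fully open), then dx, dy, dz in m, then a turn about the tool's z in rad; each row shifts and turns the commanded pose from where the row before left it, along the tool's axes as they then stand; what a row does not reach is not made up. A row lasts 1/8 s, in which the tool goes at most 0.0625 m and 0.188 rad, less where a joint would pass 70% of its speed; a pose out of reach is approached as far as the arm can. The fingers move at their own pace and stop on an object; FORCE is the grip in N (left out, the last holds). Time passes only in rows, so rows that do not move let the fingers close. It prints the time, the measured TCP pose, the force, the opening and the grip force at its end. Input that does not fit is refused with a message, and nothing moves.
- bot.observe(): the state, without advancing time (a new reading comes with each control period).
- bot.get_image(name): name is "scene" or "top" or "wrist"; returns a dict with "frame" (384x512x3 uint8, blue, green, red), "vfov" (degrees; the focal length in pixels is half the picture's height over the tangent of half this angle, whatever the lens; pixels are square), "cx", "cy" (the principal point, pixels), "k1" (the pictures are not rectified: a ray, as slopes to the right and down, at radius r is drawn at 1 + k1 r^2 times it, then the intrinsics apply), "rvec" (rotation vector, rad) and "tvec" (3), from world to camera coordinates, as OpenCV has them. Camera axes: x right, y down, z forward; pixel columns grow to the right and rows downward; lengths in m; the calibration is good to about 2 mm. A picture is of the moment at which its call begins. There is no depth.
- bot.hand_in(): hands the job in; it is judged then, once.
The state is a dict: "clock": time; "joint_positions": joint angles; "joint_vel": joint speeds; "joint_efforts": joint torques, N m; "tcp_pos": TCP position; "ee_rot": TCP orientation; "wrist_force": force on the tool from outside, world axes, zero at the start; "moment": the same for the moment, N m; "finger_gap": opening from 0.0 (shut) to 1.0 (fully open); "grasp_force": force on a finger pad.
Only numpy, scipy, OpenCV 4.12 (cv2) and the standard library are available. Lean on these libraries where they do the work, as an engineer would, in place of code of your own. Each camera call takes 0.05 s, during which the arm holds its last target. There are 200 camera calls.

## Working session

There is one attempt and no reset: what is moved stays moved. The work goes in short steps, Python scripts to look and compute and a shell command to move; the robot and the scene stay as the last step left them, time stands still between calls to the robot, and variables do not carry over. Pictures are saved under pics/ and viewed, at most 10 in all, crops included, and the job is handed in when it is done.

```bash
mkdir -p pics; cat > h.py <<'E'
import numpy as np, cv2
from cell import bot
def K(im):
    f=im["frame"].shape[0]/2/np.tan(np.radians(im["vfov"])/2)
    return np.array([[f,0,im["cx"]],[0,f,im["cy"]],[0,0,1.]])
def ray(im,uv):
    m=(np.array(uv,float)-[im["cx"],im["cy"]])/K(im)[0,0]
    p=m.copy()
    for _ in range(30): p=m/(1+im["k1"]*(p@p))
    R=cv2.Rodrigues(np.array(im["rvec"],float))[0]
    t=np.array(im["tvec"],float).ravel()
    return -R.T@t, R.T@np.r_[p,1]
def onz(im,uv,z):
    o,d=ray(im,uv); return o+d*(z-o[2])/d[2]
def two(a,ua,b,ub):
    o,d=ray(a,ua);p,e=ray(b,ub)
    s=np.linalg.lstsq(np.c_[d,-e],p-o,rcond=None)[0]
    return (o+d*s[0]+p+e*s[1])/2, np.linalg.norm(o+d*s[0]-p-e*s[1])
def proj(im,P):
    return cv2.projectPoints(np.array([P],float),np.array(im["rvec"],float),np.array(im["tvec"],float),K(im),np.array([im["k1"],0,0,0.]))[0].ravel()
E
python3 - <<'E'
from h import *
import pickle
d={n:bot.get_image(n) for n in("scene","top")}
pickle.dump(d,open("a.pkl","wb"))
for n in d:
    cv2.imwrite(f"pics/{n}0.png",cv2.resize(d[n]["frame"],(800,600),interpolation=cv2.INTER_CUBIC))
    print(n,ray(d[n],(256,192)),d[n]["k1"])
s=bot.observe();print(s["ee_rot"],s["clock"])
E
```

```text
scene (array([ 0.07439098, -0.87963908,  0.93236953]), array([ 0.38018474,  0.67316802, -0.6343077 ])) -0.14446724076166853
top (array([ 0.47012921, -0.00619963,  1.17011916]), array([ 0.09789659,  0.02550561, -0.99504288])) -0.008663522417017157
[[-9.50236897e-01  3.11527321e-01 -7.53244252e-04]
 [ 3.11528148e-01  9.50235636e-01 -1.56465066e-03]
 [ 2.28328101e-04 -1.72144558e-03 -9.99998492e-01]] 0.1
```

View pics/top0.png

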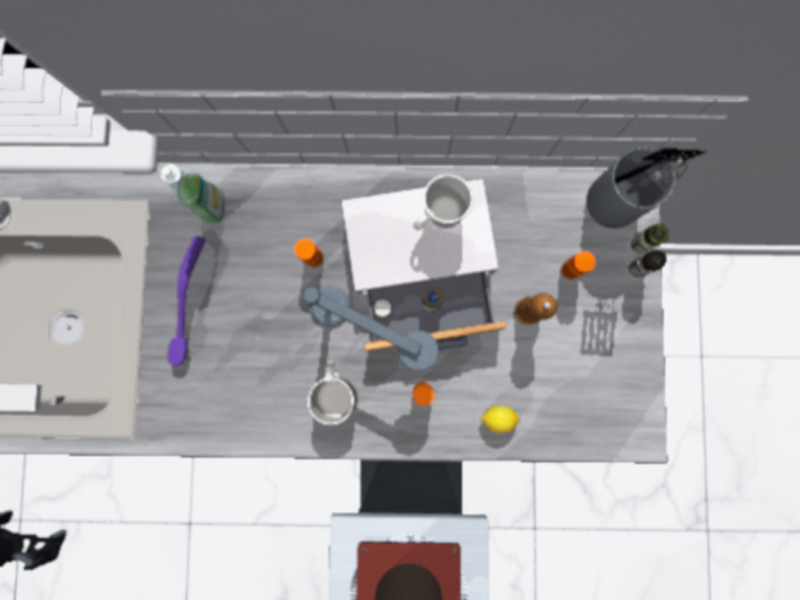

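View pics/scene0.png

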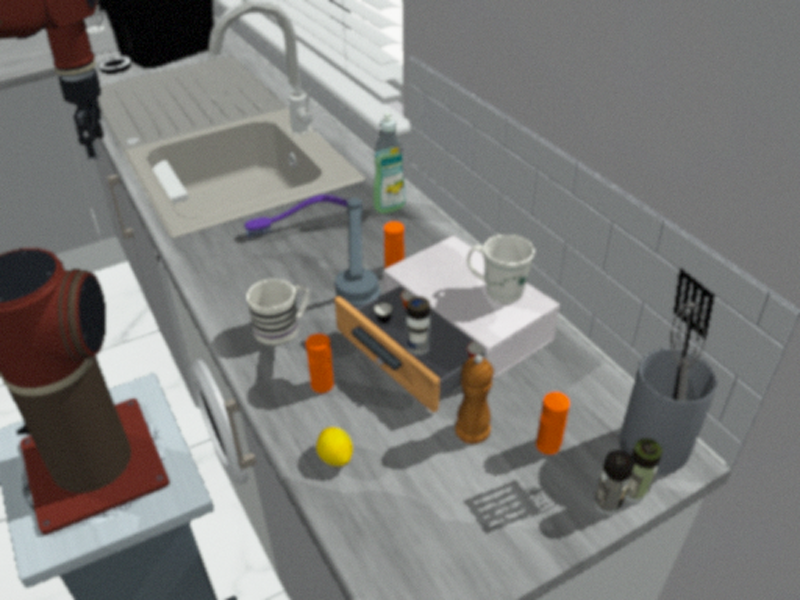

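The top view shows, in 800-px coordinates:
- unit top corners at about (342,200), (485,182), (497,270) and (355,290)
- drawer panel from (367,346) to (505,325)
- lamp hub at (312,295), with the head at (416,350)
- striped mug at (331,400) and mill at (540,306)

Candidates for the jar are the dark-capped glass cylinder in the drawer (top 432,297; scene 418,325) and the orange cylinders at top (306,250), (422,394) and (582,263). The dark-capped one fits: it is in the drawer and not orange. In the scene view the lamp arm points straight at the camera, with its head at (355,285).

```bash
python3 - <<'E'
from h import *
import pickle
d=pickle.load(open("a.pkl","rb"));T=d["top"];S=d["scene"]
k=.64
P=lambda u,v,z:onz(T,(u*k,v*k),z)[:3].round(3)
c=T["frame"]; hsv=cv2.cvtColor(c,cv2.COLOR_BGR2HSV)
m=((hsv[...,1]<40)&(hsv[...,2]>195)).astype(np.uint8); m[:,:210]=0;m[:,330:]=0;m[:105]=0;m[190:]=0
cs=max(cv2.findContours(m,0,2)[0],key=cv2.contourArea);r=cv2.minAreaRect(cs);print(r)
b=cv2.boxPoints(r)
W=np.array([onz(T,q,.09) for q in b]);print("unit box",W.round(3),"centre",W.mean(0).round(3),[np.linalg.norm(W[i]-W[i-1]).round(3) for i in range(4)])
m=cv2.inRange(hsv,(5,100,90),(22,255,255));m[:190]=0;m[235:]=0;m[:,:225]=0;m[:,328:]=0
cs=max(cv2.findContours(m,0,2)[0],key=cv2.contourArea);r=cv2.minAreaRect(cs);b=cv2.boxPoints(r)
print("panel",np.array([onz(T,q,.084) for q in b]).round(3))
for n,a in dict(hub=(312,295,.216),head=(416,350,.2),jar=(432,297,.121),striped=(331,400,.09),mill=(543,305,.165),foot=(330,307,.01),white=(447,199,.189),pull=(465,343,.073),orange=(422,394,.1)).items(): print(n,P(*a))
print("jar2",two(T,(432*k,297*k),S,(418*k,304*k)),"mill2",two(T,(544*k,305*k),S,(476*k,352*k)),"head2",two(T,(416*k,350*k),S,(356*k,285*k)))
cv2.imwrite("pics/c.png",np.hstack([cv2.resize(T["frame"][165:245,220:320],(400,320),interpolation=2),cv2.resize(S["frame"][165:245,210:310],(400,320),interpolation=2)]))
E
```

```text
((267.8150634765625, 146.21640014648438), (64.59127807617188, 92.74962615966797), 81.11934661865234)
unit box [[ 0.792  0.144  0.09 ]
 [ 0.84  -0.136  0.09 ]
 [ 0.642 -0.166  0.09 ]
 [ 0.596  0.109  0.09 ]] centre [ 0.717 -0.012  0.09 ] [np.float64(0.199), np.float64(0.284), np.float64(0.2), np.float64(0.279)]
panel [[ 0.516 -0.039  0.084]
 [ 0.539 -0.176  0.084]
 [ 0.524 -0.178  0.084]
 [ 0.501 -0.041  0.084]]
hub [0.571 0.168 0.216]
head [ 0.48 -0.01  0.2 ]
jar [ 0.58  -0.039  0.121]
striped [0.385 0.149 0.09 ]
mill [ 0.563 -0.235  0.165]
foot [0.568 0.167 0.01 ]
white [ 0.747 -0.062  0.189]
pull [ 0.496 -0.105  0.073]
orange [ 0.399 -0.022  0.1  ]
jar2 (array([ 0.5817294 , -0.03978688,  0.1180869 ]), np.float64(0.003965625766849488)) mill2 (array([ 0.56392319, -0.23593971,  0.17346515]), np.float64(0.0038856951863725864)) head2 (array([ 0.48152585, -0.01042166,  0.17976919]), np.float64(0.0025567777131825426))
```

View pics/c.png

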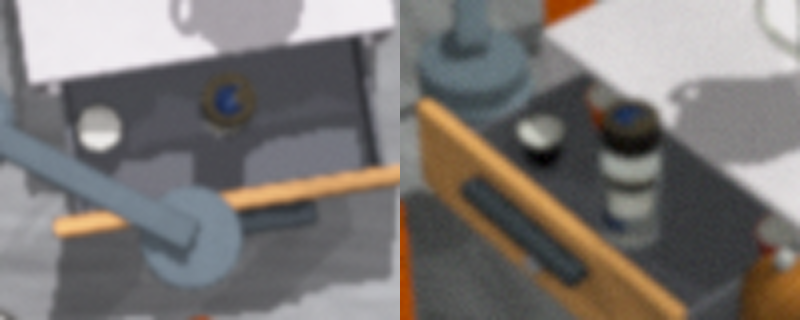

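The crop confirms the jar: a glass cylinder with a dark cap, standing in the drawer at about (0.581, -0.039). The unit centre is at about (0.708, -0.014) with yaw 0.166, and the drawer is about 0.105 m out. I'll align the tool with the unit first.

```bash
cat >> h.py <<'E'
U=np.array([.708,-.0137]);yaw=.166
def unit(p):
    c,s=np.cos(yaw),np.sin(yaw);q=np.array(p)[:2]-U;return np.array([c*q[0]+s*q[1],-s*q[0]+c*q[1]])
def world(p):
    c,s=np.cos(yaw),np.sin(yaw);return U+[c*p[0]-s*p[1],s*p[0]+c*p[1]]
def go(*tg):
    s=bot.observe();p=np.array(s["tcp_pos"]);R=np.array(s["ee_rot"]);x=R[:,0]
    print("tcp",p.round(4),"turn needed",round(float((np.arctan2(x[1],x[0])-(np.pi+yaw)+np.pi)%(2*np.pi)-np.pi),3),"t",s["clock"],"F",np.round(s["wrist_force"],1))
    for t in tg: t=np.array(t);print(t.round(3),"d",(R.T@(t-p)).round(4));p=t
E
python3 -m inch '{"ticks":[[0, 0, 0, -0.01, -0.16], [0, 0, 0, -0.01, -0.16], [0, 0, 0, -0.01, -0.16], [0, 0, 0, 0, 0]]}' 30
python3 - <<'E'
from h import *
h=np.array([.571,.168])
pts=[[.561,.016,.43],[.561,.016,.348]]
for a in np.arange(.47,2.01,.25):
    d=np.array([-np.sin(a),-np.cos(a)]);n=np.array([-d[1],d[0]])  # clockwise tangent: 
    t=np.array([d[1],-d[0]])
    t=t if t@[-1,1]>0 else -t
    q=h+.135*d-.027*t;pts.append([*q,.348])
go(*pts)
E
```

```text
clock: 0.6
tcp_pos: [0.1948, 0.594, 0.4352]
ee_rot: [[-0.987, -0.161, 0.0], [-0.161, 0.987, 0.001], [-0.001, 0.001, -1.0]]
wrist_force: [-0.4, -0.7, -0.1]
finger_gap: 0.141
grasp_force: 0.0
tcp [0.1948 0.594  0.4352] turn needed -0.004 t 0.6 F [-0.4 -0.7 -0.1]
[0.561 0.016 0.43 ] d [-0.2683 -0.6295  0.0048]
[0.561 0.016 0.348] d [ 0.     -0.0001  0.082 ]
[0.534 0.035 0.348] d [0.0236 0.0235 0.    ]
[0.502 0.049 0.348] d [ 0.0291  0.0182 -0.    ]
[0.475 0.069 0.348] d [0.0237 0.0248 0.    ]
[0.454 0.096 0.348] d [0.0168 0.0299 0.    ]
[0.439 0.128 0.348] d [0.0089 0.0332 0.    ]
[0.433 0.161 0.348] d [0.0004 0.0343 0.    ]
[0.436 0.196 0.348] d [-0.0081  0.0334  0.    ]
```

```bash
python3 -m inch '{"ticks":[[0, -0.019, -0.045, 0, 0], [0, -0.019, -0.045, 0, 0], [0, -0.019, -0.045, 0, 0], [0, -0.019, -0.045, 0, 0], [0, -0.019, -0.045, 0, 0], [0, -0.019, -0.045, 0, 0], [0, -0.019, -0.045, 0, 0]]}' >/dev/null
python3 -m inch '{"ticks":[[0, -0.019, -0.045, 0, 0], [0, -0.019, -0.045, 0, 0], [0, -0.019, -0.045, 0, 0], [0, -0.019, -0.045, 0, 0], [0, -0.019, -0.045, 0, 0], [0, -0.019, -0.045, 0, 0], [0, -0.019, -0.045, 0, 0], [0, 0, 0, 0, 0]]}'
python3 - <<'E'
from h import *
go([.561,.016,.43],[.561,.016,.348],[.534,.035,.348])
i=bot.get_image("scene");cv2.imwrite("pics/s1.png",cv2.resize(i["frame"][100:300,100:360],(780,600),interpolation=2))
E
```

```text
clock: 2.48
tcp_pos: [0.5605, 0.0127, 0.4334]
ee_rot: [[-0.988, -0.155, -0.001], [-0.155, 0.988, -0.001], [0.002, -0.0, -1.0]]
wrist_force: [-0.8, 0.9, -0.5]
finger_gap: -0.006
grasp_force: 0.0
tcp [0.5605 0.0127 0.4334] turn needed -0.01 t 2.475 F [-0.8  0.9 -0.5]
[0.561 0.016 0.43 ] d [-0.001   0.0032  0.0034]
[0.561 0.016 0.348] d [-0.0001  0.      0.082 ]
[0.534 0.035 0.348] d [0.0237 0.023  0.    ]
```

View pics/s1.png

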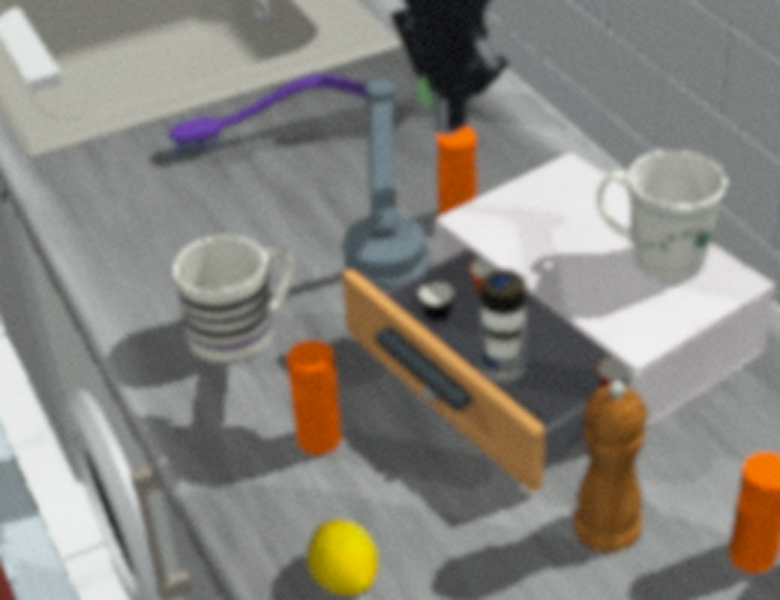

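The closed fingers are above and behind the lamp arm at crop (455,100). Nothing has been disturbed. Next I'll descend and swing the lamp along an arc about the post.

```bash
python3 -m inch '{"ticks":[[0, 0, 0.003, 0.045, 0], [0, 0, 0, 0.04, 0], [0, 0, 0, 0, 0], [0, 0.012, 0.012, 0, 0], [0, 0.012, 0.012, 0, 0], [0, 0.015, 0.009, 0, 0], [0, 0.015, 0.009, 0, 0], [0, 0, 0, 0, 0]]}'
python3 -m inch '{"ticks":[[0, 0.012, 0.012, 0, 0], [0, 0.012, 0.012, 0, 0], [0, 0.009, 0.015, 0, 0], [0, 0.009, 0.015, 0, 0], [0, 0.004, 0.017, 0, 0], [0, 0.004, 0.017, 0, 0], [0, 0, 0, 0, 0]]}'
python3 -m inch '{"ticks":[[0, 0, 0.017, 0, 0], [0, 0, 0.017, 0, 0], [0, -0.004, 0.017, 0, 0], [0, -0.004, 0.017, 0, 0], [0, 0, 0, 0, 0]]}'
python3 - <<'E'
from h import *
go([.436,.196,.348])
i=bot.get_image("top");cv2.imwrite("pics/t2.png",cv2.resize(i["frame"][90:290,160:420],(780,600),interpolation=2))
E
```

```text
clock: 3.52
tcp_pos: [0.498, 0.0521, 0.3513]
ee_rot: [[-0.987, -0.164, 0.003], [-0.164, 0.987, 0.0], [-0.002, -0.0, -1.0]]
wrist_force: [-0.4, 0.0, -0.3]
finger_gap: -0.005
grasp_force: 0.0
clock: 4.4
tcp_pos: [0.4347, 0.1311, 0.3495]
ee_rot: [[-0.986, -0.165, -0.001], [-0.165, 0.986, 0.0], [0.001, 0.0, -1.0]]
wrist_force: [0.1, 0.1, -1.0]
finger_gap: -0.002
grasp_force: 0.0
clock: 5.03
tcp_pos: [0.4322, 0.1993, 0.3496]
ee_rot: [[-0.986, -0.164, -0.001], [-0.164, 0.986, 0.0], [0.0, 0.0, -1.0]]
wrist_force: [0.0, 0.5, -1.1]
finger_gap: -0.001
grasp_force: 0.0
tcp [0.4322 0.1993 0.3496] turn needed -0.001 t 5.025 F [ 0.   0.5 -1.1]
[0.436 0.196 0.348] d [-0.0032 -0.0039  0.0016]
```

View pics/t2.png

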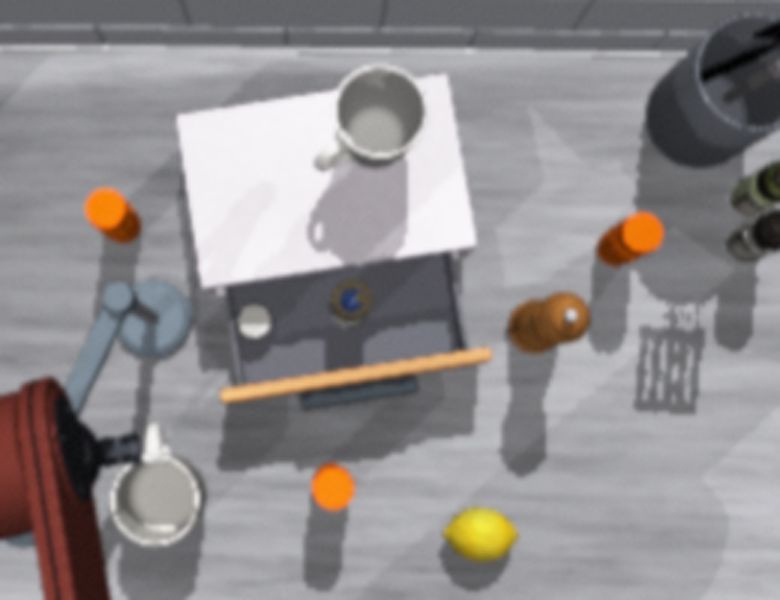

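The lamp arm now points towards the robot and to the left (hub 120,298 to 75,400, about 1.98 rad), clear of the drawer. With the view open, I'll refine the jar (351,300) and the drawer panel, and plan the grasp.

```bash
python3 - <<'E'
from h import *
T=bot.get_image("top");S=bot.get_image("scene")
P=lambda u,v,z:onz(T,(160+u/3,90+v/3),z)
print("jar",P(351,300,.121).round(4),two(T,(160+351/3,190),S,(100+501/3,100+290/3)))
hsv=cv2.cvtColor(T["frame"],cv2.COLOR_BGR2HSV)
m=cv2.inRange(hsv,(5,100,90),(22,255,255));m[:200]=0;m[228:]=0;m[:,:228]=0;m[:,326:]=0
cs=max(cv2.findContours(m,0,2)[0],key=cv2.contourArea);b=cv2.boxPoints(cv2.minAreaRect(cs))
W=np.array([onz(T,q,.084) for q in b]);print("panel",W.round(3),"unit",[unit(w).round(3) for w in W])
for n,a in dict(fl=(203,287,.09),fr=(476,243,.09),bl=(178,116,.09),br=(446,75,.09),mug=(380,112,.189),handle=(322,160,.16),pullL=(302,407,.066),pullR=(417,389,.066)).items(): w=P(*a);print(n,w.round(3),unit(w).round(3))
j=P(351,300,.121);pl=world((-.035,.08))
go([.4322,.1993,.43],[j[0],j[1],.43],[j[0],j[1],.245],[j[0],j[1],.36],[*pl,.36],[*pl,.322])
E
```

```text
jar [ 0.5799 -0.0403  0.121 ] (array([ 0.58126453, -0.04083644,  0.11195121]), np.float64(0.0009577470281780291))
panel [[ 0.495  0.088  0.084]
 [ 0.54  -0.176  0.084]
 [ 0.524 -0.178  0.084]
 [ 0.479  0.085  0.084]] unit [array([-0.193,  0.135]), array([-0.193, -0.132]), array([-0.209, -0.132]), array([-0.209,  0.135])]
fl [0.595 0.107 0.09 ] [-0.092  0.138]
fr [ 0.642 -0.166  0.09 ] [-0.09 -0.14]
bl [0.769 0.136 0.09 ] [0.085 0.138]
br [ 0.815 -0.136  0.09 ] [ 0.085 -0.139]
mug [ 0.748 -0.063  0.189] [ 0.031 -0.056]
handle [ 0.709 -0.011  0.16 ] [0.001 0.003]
pullL [0.476 0.007 0.066] [-0.225  0.058]
pullR [ 0.496 -0.11   0.066] [-0.225 -0.06 ]
tcp [0.4321 0.1982 0.3495] turn needed -0.002 t 5.175 F [-0.1 -0.1 -0.4]
[0.432 0.199 0.43 ] d [-0.0002  0.0011 -0.0805]
[ 0.58 -0.04  0.43] d [-0.1067 -0.2605 -0.    ]
[ 0.58  -0.04   0.245] d [-1.00e-04  0.00e+00  1.85e-01]
[ 0.58 -0.04  0.36] d [ 1.00e-04 -0.00e+00 -1.15e-01]
[0.66  0.059 0.36 ] d [-0.0955  0.0853 -0.0001]
[0.66  0.059 0.322] d [-0.     0.     0.038]
```

```bash
python3 -m inch '{"ticks":[[0, 0, -0.02, 0, 0], [0, 0, 0, -0.04, 0], [0, 0, 0, -0.04, 0], [1, -0.027, -0.048, 0, 0], [1, -0.026, -0.048, 0, 0], [1, -0.027, -0.048, 0, 0], [1, -0.027, -0.048, 0, 0], [1, 0, -0.0475, 0, 0]]}' >/dev/null
python3 -m inch '{"ticks":[[1, 0, 0, 0, 0], [1, 0, 0, 0.04, 0], [1, 0, 0, 0.04, 0], [1, 0, 0, 0, 0]]}' 30
python3 - <<'E'
from h import *
go([.5802,-.0405,.245])
i=bot.get_image("wrist");cv2.imwrite("pics/w3.png",i["frame"])
E
```

```text
clock: 6.68
tcp_pos: [0.5781, -0.0397, 0.346]
ee_rot: [[-0.987, -0.163, -0.008], [-0.163, 0.987, 0.002], [0.007, 0.003, -1.0]]
wrist_force: [-0.1, -0.1, -0.1]
finger_gap: 1.0
grasp_force: 0.0
tcp [ 0.5781 -0.0397  0.346 ] turn needed -0.003 t 6.675 F [-0.1 -0.1 -0.1]
[ 0.58  -0.04   0.245] d [-0.0027 -0.0014  0.101 ]
```

View pics/w3.png

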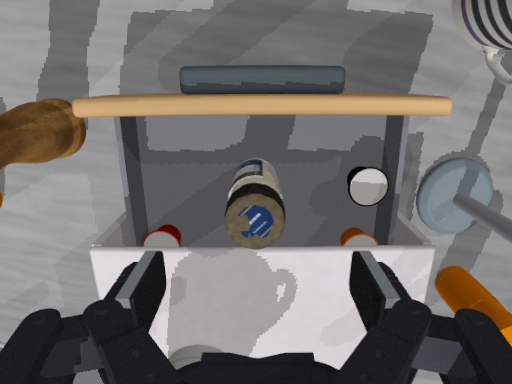

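In the wrist view the jar cap (255,222) is midway between the open fingers (150 and 365), and the drawer is clear. I'll descend and grip.

```bash
python3 -m inch '{"ticks":[[1, -0.002, -0.001, 0.03, 0], [1, 0, 0, 0.03, 0], [1, 0, 0, 0.025, 0], [1, 0, 0, 0.016, 0], [1, 0, 0, 0, 0]]}' 30
python3 -m inch '{"ticks":[[0, 0, 0, 0, 0], [0, 0, 0, 0, 0], [0, 0, 0, 0, 0], [0, 0, 0, 0, 0], [0, 0, 0, 0, 0], [0, 0, 0, 0, 0]]}' 30
python3 - <<'E'
from h import *
go([*bot.observe()["tcp_pos"][:2],.36])
E
```

```text
clock: 7.35
tcp_pos: [0.5821, -0.0409, 0.249]
ee_rot: [[-0.987, -0.163, -0.0], [-0.163, 0.987, 0.0], [0.0, 0.0, -1.0]]
wrist_force: [0.4, 0.4, 0.9]
finger_gap: 1.001
grasp_force: 0.0
clock: 8.1
tcp_pos: [0.5826, -0.0411, 0.2499]
ee_rot: [[-0.987, -0.162, 0.002], [-0.162, 0.987, -0.0], [-0.002, -0.0, -1.0]]
wrist_force: [0.0, 0.9, 5.9]
finger_gap: 0.469
grasp_force: 31.0
tcp [ 0.5826 -0.0411  0.2499] turn needed -0.003 t 8.1 F [0.  0.9 5.9]
[ 0.583 -0.041  0.36 ] d [-0.0002 -0.     -0.1101]
```

```bash
python3 -m inch '{"ticks":[[0, 0, 0, -0.015, 0], [0, 0, 0, -0.03, 0], [0, 0, 0, -0.03, 0], [0, 0, 0, -0.03, 0], [0, 0, 0, -0.015, 0], [0, 0, 0, 0, 0]]}'
python3 - <<'E'
from h import *
pl=world((-.035,.08));go([*pl,.366],[*pl,.325])
E
```

```text
clock: 8.85
tcp_pos: [0.5823, -0.0412, 0.3699]
ee_rot: [[-0.987, -0.162, 0.002], [-0.162, 0.987, -0.001], [-0.002, -0.001, -1.0]]
wrist_force: [-0.7, 0.5, -1.9]
finger_gap: 0.468
grasp_force: 30.7
tcp [ 0.5823 -0.0412  0.3699] turn needed -0.003 t 8.85 F [-0.7  0.5 -1.9]
[0.66  0.059 0.366] d [-0.0933  0.0866  0.004 ]
[0.66  0.059 0.325] d [0.0001 0.     0.041 ]
```

```bash
python3 -m inch '{"ticks":[[0, -0.012, 0.011, 0, 0], [0, -0.023, 0.022, 0, 0], [0, -0.023, 0.022, 0, 0], [0, -0.023, 0.021, 0, 0], [0, -0.012, 0.011, 0, 0], [0, 0, 0, 0, 0], [0, 0, 0, 0.02, 0], [0, 0, 0, 0.015, 0]]}'
python3 -m inch '{"ticks":[[0, 0, 0, 0.004, 0], [0, 0, 0, 0.003, 0], [0, 0, 0, 0.002, 0], [0, 0, 0, 0, 0]]}'
python3 - <<'E'
from h import *
go()
i=bot.get_image("scene");cv2.imwrite("pics/s4.png",cv2.resize(i["frame"][100:250,180:380],(800,600),interpolation=2))
E
```

```text
clock: 9.85
tcp_pos: [0.6588, 0.059, 0.3314]
ee_rot: [[-0.987, -0.161, -0.002], [-0.161, 0.987, -0.0], [0.002, 0.0, -1.0]]
wrist_force: [0.7, -0.4, -1.3]
finger_gap: 0.468
grasp_force: 30.6
clock: 10.35
tcp_pos: [0.6598, 0.0598, 0.3251]
ee_rot: [[-0.987, -0.162, 0.001], [-0.162, 0.987, -0.0], [-0.001, -0.0, -1.0]]
wrist_force: [0.3, 0.2, -1.2]
finger_gap: 0.475
grasp_force: 30.6
tcp [0.6598 0.0598 0.3251] turn needed -0.003 t 10.35 F [ 0.3  0.2 -1.2]
```

View pics/s4.png

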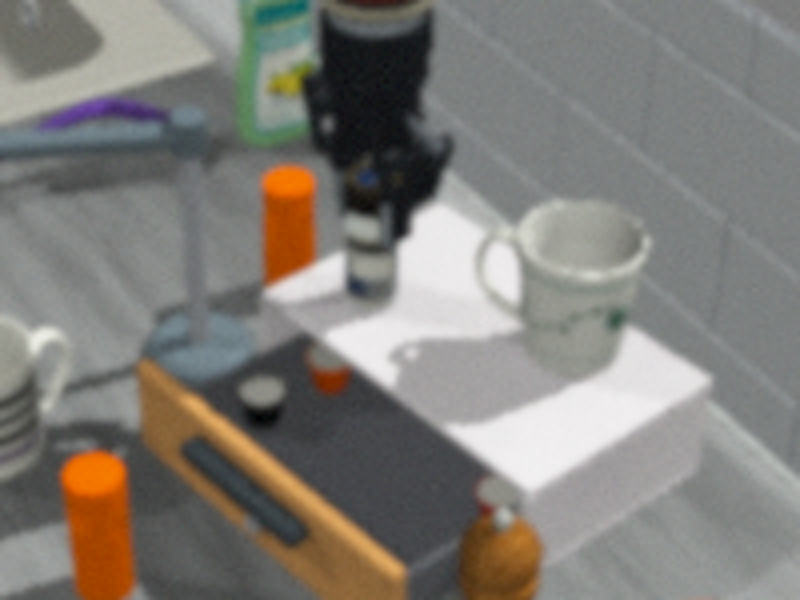

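The jar is upright just above the unit top (base at 370,295) and well clear of the mug. I'll lower by millimetres until it touches.

```bash
python3 -m inch '{"ticks":[[0, 0, 0, 0.001, 0], [0, 0, 0, 0, 0]]}' | grep -E "pos|wrist"; python3 -m inch '{"ticks":[[0, 0, 0, 0.001, 0], [0, 0, 0, 0, 0]]}'| grep -E "pos|wrist";
```

```text
tcp_pos: [0.6598, 0.0599, 0.3241]
wrist_force: [-0.1, -0.2, -0.0]
tcp_pos: [0.6599, 0.0599, 0.324]
wrist_force: [-1.1, 0.0, 5.8]
```

```bash
python3 -m inch '{"ticks":[[0.55, 0, 0, 0, 0], [0.6, 0, 0, 0, 0], [0.8, 0, 0, 0, 0], [1, 0, 0, 0, 0], [1, 0, 0, 0, 0], [1, 0, 0, 0, 0]]}' | grep -E "gap|grasp|wrist"
python3 -m inch '{"ticks":[[1, 0, 0, -0.02, 0], [1, 0, 0, -0.04, 0], [1, 0, 0, -0.05, 0], [1, 0, 0, -0.05, 0], [1, 0, 0, 0, 0]]}' | grep -E "pos|gap"
python3 - <<'E'
from h import *
f=world((-.31,-.0));go([*f,.485],[*f,.24])
i=bot.get_image("scene");cv2.imwrite("pics/s5.png",cv2.resize(i["frame"][100:250,180:380],(800,600),interpolation=2))
E
```

```text
wrist_force: [-0.5, 0.1, -0.4]
finger_gap: 1.007
grasp_force: 0.0
tcp_pos: [0.6601, 0.0599, 0.4914]
finger_gap: 0.999
tcp [0.6601 0.0599 0.4914] turn needed -0.003 t 12.275 F [-1.4  0.5  0.2]
[ 0.402 -0.065  0.485] d [ 0.2748 -0.0812  0.0032]
[ 0.402 -0.065  0.24 ] d [0.0031 0.0006 0.245 ]
```

View pics/s5.png

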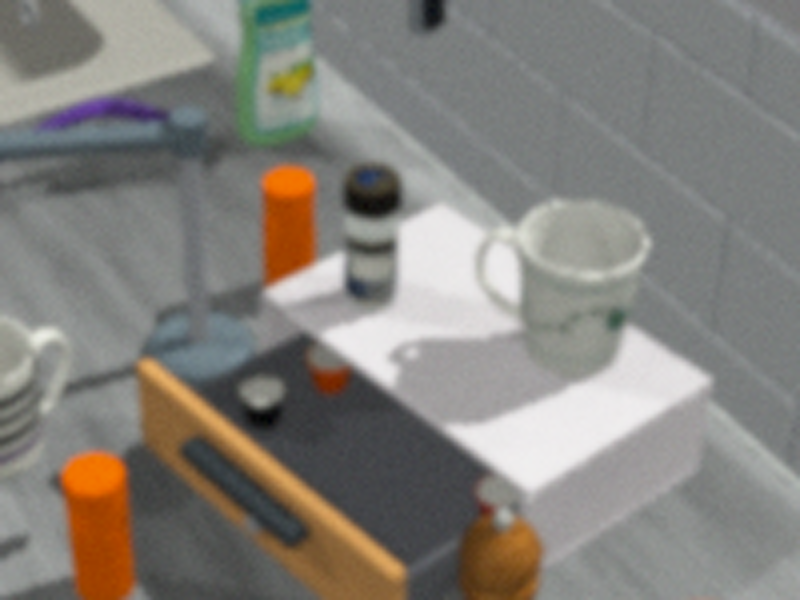

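The jar stands upright and released at (370,235), and the gripper is clear. Next I'll go round to the front of the pull with the fingers shut, passing between the orange jar and the panel.

```bash
python3 -m inch '{"ticks":[[0, 0.04, -0.018, 0, 0], [0, 0.046, -0.02, 0, 0], [0, 0.046, -0.02, 0, 0], [0, 0.046, -0.02, 0, 0], [0, 0.046, -0.02, 0, 0], [0, 0, 0, 0, 0], [0, 0, 0, 0, 0]]}' 30 | grep -E "pos|gap"
python3 - <<'E'
from h import *
f=world((-.264,-.022));go([*f,.49],[*f,.228],[*world((-.135,-.022)),.228])
E
```

```text
tcp_pos: [0.4546, -0.0732, 0.4825]
finger_gap: 0.002
tcp [ 0.4546 -0.0732  0.4825] turn needed -0.003 t 13.2 F [-0.2 -0.   0.2]
[ 0.451 -0.079  0.49 ] d [ 0.0042 -0.0052 -0.0075]
[ 0.451 -0.079  0.228] d [ 1.00e-04 -1.00e-04  2.62e-01]
[ 0.578 -0.058  0.228] d [-0.129   0.0004  0.    ]
```

```bash
python3 -m inch '{"ticks":[[0, 0.004, -0.005, 0.05, 0], [0, 0, 0, 0.05, 0], [0, 0, 0, 0.05, 0], [0, 0, 0, 0.05, 0], [0, 0, 0, 0.04, 0], [0, 0, 0, 0.014, 0], [0, 0, 0, 0, 0]]}' | grep -E "pos|wrist"
python3 -m inch '{"ticks":[[0, -0.015, 0, 0, 0], [0, -0.015, 0, 0, 0], [0, -0.02, 0, 0, 0], [0, -0.02, 0, 0, 0], [0, -0.02, 0, 0, 0], [0, 0, 0, 0, 0]]}' | grep -E "pos|wrist"
python3 - <<'E'
from h import *
go();print(unit(bot.observe()["tcp_pos"]))
E
```

```text
tcp_pos: [0.4517, -0.0784, 0.2282]
wrist_force: [0.1, -0.6, 0.6]
tcp_pos: [0.5424, -0.0641, 0.23]
wrist_force: [0.1, -0.7, -0.4]
tcp [ 0.5424 -0.0641  0.23  ] turn needed -0.002 t 14.825 F [ 0.1 -0.7 -0.4]
[-0.17169267 -0.02230038]
```

```bash
python3 -m inch '{"ticks":[[0, -0.01, 0, 0, 0], [0, -0.008, 0, 0, 0], [0, -0.006, 0, 0, 0], [0, -0.006, 0, 0, 0], [0, 0, 0, 0, 0]]}' | grep -E "pos|wrist"
python3 -m inch '{"ticks":[[0, -0.004, 0, 0, 0], [0, -0.004, 0, 0, 0], [0, 0, 0, 0, 0], [0, 0, 0, 0, 0]]}' | grep -E "pos|wrist"
python3 - <<'E'
from h import *
go();print(unit(bot.observe()["tcp_pos"]))
i=bot.get_image("top");cv2.imwrite("pics/t6.png",cv2.resize(i["frame"][100:250,180:380],(800,600),interpolation=2))
E
```

```text
tcp_pos: [0.5698, -0.0592, 0.2286]
wrist_force: [-2.1, 1.2, 2.2]
tcp_pos: [0.5777, -0.0579, 0.2285]
wrist_force: [-1.3, 0.9, -0.3]
tcp [ 0.5777 -0.0579  0.2285] turn needed -0.003 t 15.95 F [-1.3  0.9 -0.3]
[-0.13577656 -0.02210498]
```

View pics/t6.png

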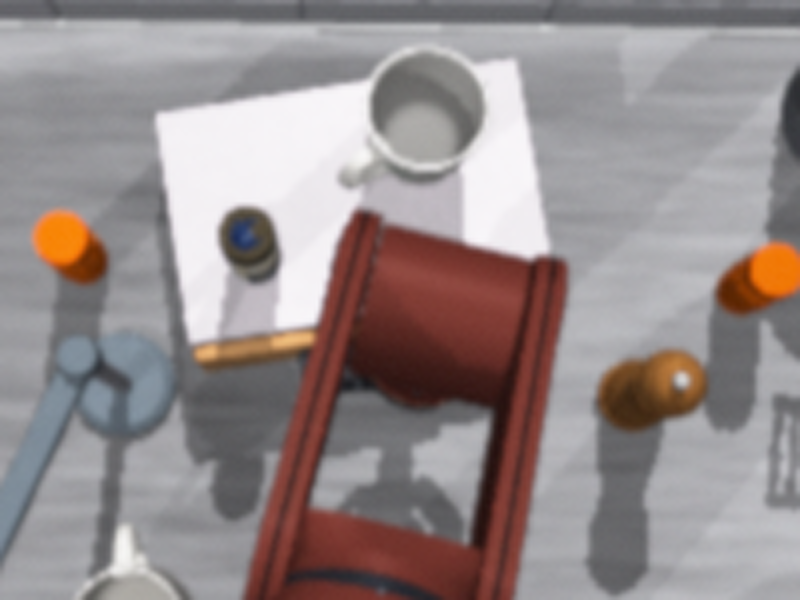

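The panel looks against the unit (195–315, 350) and the jar is still standing. I'll press a little further to check for the hard stop.

```bash
for k in 1; do python3 -m inch '{"ticks":[[0, -0.003, 0, 0, 0], [0, 0, 0, 0, 0], [0, 0, 0, 0, 0]]}' | grep -E "pos|wrist"; done
python3 -m inch '{"ticks":[[0, -0.003, 0, 0, 0], [0, 0, 0, 0, 0], [0, 0, 0, 0, 0]]}' | grep -E "pos|wrist"
python3 -m inch '{"ticks":[[0, -0.003, 0, 0, 0], [0, 0, 0, 0, 0], [0, 0, 0, 0, 0]]}' | grep -E "pos|wrist"
```

```text
tcp_pos: [0.5789, -0.0578, 0.2285]
wrist_force: [-15.7, -1.0, 10.2]
tcp_pos: [0.5802, -0.0577, 0.2284]
wrist_force: [-26.9, -2.8, 19.1]
tcp_pos: [0.5814, -0.0576, 0.2284]
wrist_force: [-39.5, -5.4, 30.3]
```

The force climbs to 39 N, beyond the 12 N catch, with almost no motion, so the drawer is against its hard stop. I'll back off and clear.

```bash
python3 -m inch '{"ticks":[[0, 0.015, 0, 0, 0], [0, 0.03, 0, 0, 0], [0, 0.03, 0, 0, 0], [0, 0, 0, -0.05, 0], [0, 0, 0, -0.05, 0], [0, 0, 0, -0.05, 0], [0, 0.04, 0, -0.03, 0], [0, 0, 0, 0, 0]]}' | grep -E "pos|wrist|clock"
python3 -m inch '{"ticks":[[0, 0, -0.05, 0, 0], [0, 0, -0.05, 0, 0], [0, 0, -0.05, 0, 0], [0, 0, -0.05, 0, 0], [0, 0, -0.05, 0, 0], [0, 0, 0, 0, 0], [0, 0, 0, 0, 0]]}' | grep -E "pos|wrist"
python3 - <<'E'
from h import *
T=bot.get_image("top");cv2.imwrite("pics/t7.png",cv2.resize(T["frame"][90:290,160:420],(780,600),interpolation=2))
hsv=cv2.cvtColor(T["frame"],cv2.COLOR_BGR2HSV)
m=cv2.inRange(hsv,(5,100,90),(22,255,255));m[:170]=0;m[205:]=0;m[:,:225]=0;m[:,322:]=0
cs=max(cv2.findContours(m,0,2)[0],key=cv2.contourArea);b=cv2.boxPoints(cv2.minAreaRect(cs))
print([unit(onz(T,q,.084)).round(3) for q in b])
E
```

```text
clock: 18.12
tcp_pos: [0.473, -0.0758, 0.4127]
wrist_force: [0.3, -0.6, 0.4]
tcp_pos: [0.5139, -0.3219, 0.4073]
wrist_force: [-0.2, 1.0, 0.8]
[array([-0.094,  0.136]), array([-0.093, -0.134]), array([-0.111, -0.134]), array([-0.111,  0.135])]
```

View pics/t7.png

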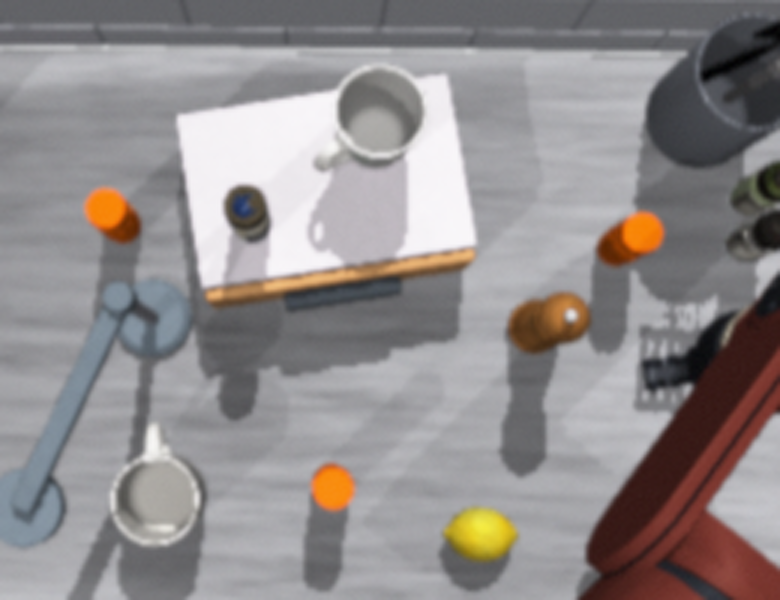

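Final view:
- The panel lies on the unit's front face (210–470, 255–300).
- The jar is upright on the unit at (247,212).
- The lamp arm points to the lower left.
- The mugs and the mill are where they were.
- The robot is clear.

```bash
python3 -c "
from cell import bot
print(bot.hand_in())"
```

```text
the job is handed in; nothing more can be done
None
```

I handed the job in at about 19 s of the 69 s allowed; no verdict came back. The lamp arm is swung clear at about 2 rad, the jar stands upright on the unit, the drawer is pushed against its hard stop, and the mugs and mill look undisturbed.

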